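# Close up the spice-jar row with the rack's sliding stop

### The arm

A 6-joint arm with a two-finger parallel gripper is mounted at the origin on a cart in front of the work surface, level with it; the furniture and walls round the work are solid. World frame = base frame: x ahead of the robot, y to its left, z up, the work surface at z = 0. Lengths are in m, angles in rad, forces in N, time in s.
With the tool pointing down it reaches from about 0.15 to 0.775 m from the base axis. Payload 6.1 kg.
Tool frame: the origin (TCP) lies between the finger pads; the fingertips stand 11 mm ahead of it and the grasp point (between the pads) lies 8 mm behind it; z points along the fingers, y is the line along which they close (so a half turn about z gives the same grasp; the last joint's range is limited). The gripper opens to 85 mm and grips with 20 to 120 N. Pads are 22 mm wide; open, the fingers measure 114 mm over their backs; the gripper's body (76 mm by 85 mm) begins 54 mm behind the grasp point. The pads swing forward as they close: fully open they stand 13 mm farther back than shut.
Start: joints at [1.276, 0.126, -0.04, 1.405, 0, 1.571], TCP at [0.153, 0.502, 0.213] pointing down, gripper open.
Joint ranges: [-2.72, 2.72], [-0.95, 1.95], [-1.27, 1.35], [-1.78, 2.02], [-1.46, 1.47], [-3.14, 3.14]. Speed limits (rad/s): [2.39, 2.39, 3.01, 3.14, 3.14, 3.14].

### API

Orientations are given as a unit quaternion [x, y, z, w].
In Python, from station import get_obs, capture, camera_params, close_job gives the robot as it stands.
- The arm moves only by the tool jog_arm, never from a script. Its argument "series" is a list of rows, each a list of 2 entries, a list of its own where there are three numbers: the shift along the tool's x, y, z as a fraction of full scale, then the turn about the tool's z as a fraction of full scale. A call has 1 to 20 rows; each row is the pose to reach, as a shift and turn from the pose commanded when the call began, along the tool's axes at that moment, turning the shorter way round; what a row does not reach only later rows make up. Full scale, the value 1, is 80 mm for a shift and pi rad for a turn. A row lasts 1/10 s, in which the tool goes at most 50 mm and 8.59 degrees, less where a joint would pass 70% of its speed; a pose out of reach is approached as far as the arm can. A call with a number of a shift or a turn outside -1 to 1 is refused whole. A call with a gripper value outside its range is refused whole. "claw" is the closure, from 0 (fully open) to 1 (shut), set as the call begins (left out, the last holds). The fingers move at their own pace and stop on an object; the grip force is fixed at half the most. Time passes only in rows, so rows that repeat a pose let the fingers close. It gives the time, the measured TCP pose, the force, the opening and the grip force at its end, in the units of the state.
- get_obs(): the state, without advancing time (a new reading comes with each control period).
- capture(name): name is "scene" or "side" or "wrist"; returns the picture (384x512x3 uint8, red, green, blue); there is no depth.
- camera_params(name): a dict with "K" (3x3 intrinsics, pixels), "cam_to_world" (4x4, takes a point from camera to world coordinates). Camera axes: x right, y down, z forward; pixel columns grow to the right and rows downward; lengths in m; the calibration is good to about 2 mm. The wrist camera is an equidistant fisheye: a pixel r from the principal point sees the ray r / f radians off the axis. A picture is of the moment at which its call begins: read the wrist's pose just before it. camera_params takes no time and is no camera call; for the wrist camera it gives the pose at the moment of the call.
- close_job(): hands the job in; it is judged then, once.
The state is a dict: "clock": time; "q": joint angles; "joint_velocities": joint speeds; "effort": joint torques, N m; "tool_pos": TCP position; "tool_rot": TCP orientation; "contact_force": force on the tool from outside, world axes, zero at the start; "wrist_torque": the same for the moment, N m; "width": finger opening in m; "grip_force": force on a finger pad.
Only numpy, scipy, OpenCV 4.12 (cv2) and the standard library are available. Lean on these libraries where they do the work, as an engineer would, in place of code of your own. Each camera call takes 0.05 s, during which the arm holds its last target. There are 200 camera calls.

### The job

Close up the jar row: with the fingertips or the outside of the fingers, gently push the sliding stop of the wooden spice rack along its rail towards the jars until its spring catch drops into the last notch before the outermost jar of the row. Two or three jars stand in the row; a loose cap, or a jar on the front ledge, does not count. Do not grip the stop or let it touch a jar, do not move anything else, and leave the stop resting in that notch.

Things in the scene. Friction and masses are not known exactly. Their poses are not given: they have to be found in the camera images.
- rack: Fixed bamboo spice rack, board 150 mm deep, 330 mm long, its top 16 mm above the table. Origin on the table, mid-length; +x to the rack's back, +y to its open (left) end; the board spans x -85 to +65 mm. A notched aluminium rail runs along y behind the row at x = +52 mm, top at z = 66 mm; a 7 mm steel rod along the front of the row at x = -20, z = 33 mm. The front ledge is the board before the rod.
- row_end (a point): Foot of the rack's wooden end panel, on the board (z = 16 mm), at rack x = +10, y = -150 mm, where the row of jars begins. Jars of the row have their centres 25.5, 74.5 and (if a third stands there) 123.5 mm from this point along the rack's +y.
- stop (a joint): Travel of the sliding stop, m: 0 at the open (+y) end, growing along the rack's -y towards the jars, to 0.2. V notches (catch home) at 0, 0.049, 0.098, 0.147, 0.196. At 0.098 the plate is 8 mm clear of the row's third jar, at 0.147 8 mm clear of the second. Friction 1 to 2 N; leaving a notch takes 6 to 10 N; from 4 mm before a notch the catch pulls the stop in by itself.
- catch (a joint): Spring catch on top of the stop (steel pin with a small red head): 0 m when its nose is home in a notch, about 0.004 when it rides on the flat of the rail between notches.
- push_pad (a point): Middle of the push face on the stop's +y side: a black rubber pad 44 mm wide (rack x), z = 45 to 83 mm above the table, upright, facing the rack's +y. The aluminium plate behind it is 62 mm wide, z = 38 to 92 mm; the stop's black carriage begins 27 mm to +x of this point and its catch tops out at z = 111 mm.
- jar_a_mid (a point): Centre (half-way up) of a loose square glass spice jar, 46 x 46 x 96 mm, red-brown spice, grey metal cap; always in the row.
- jar_b_mid (a point): The same for the jar with green herbs; always in the row.
- jar_c_mid (a point): The same for the jar with light brown spice: either third in the row (rack x = +10 mm) or standing on the rack's front ledge (rack x about -53 mm).
- cap: Loose grey jar cap 40 mm across, 16 mm high, origin under its centre: lies on the ledge, or in the row's empty third place when jar_c stands on the ledge. The stop's plate passes over it.
- mug: Bystander: white mug, 92 x 127 x 95 mm, origin at its foot.
- glass: Bystander: drinking glass, 81 x 92 mm high, origin at its foot.
- pepper_mill: Bystander: wooden pepper mill, 58 x 145 mm high, origin at its foot.
- salt_shaker: Bystander: salt shaker, 44 x 90 mm high, origin at its foot.
- timer: Bystander: round white kitchen timer, 58 x 42 mm high, origin at its foot.
- ramekin: Bystander: small cream dish, 66 x 34 mm high, origin at its foot.
Mind the look-alikes: they are no part of the job. What is shaped like the part that bears jar_b_mid but orange, pink or turquoise is not meant.

How it is judged:
On the way:
1. the fingers push the stop (contact force between the fingers and stop above 0.8 N), for 0.05 s.
At the end, for the whole second after the job is handed in: The stop rests in the last notch before the outermost jar of the row (0.098 with three jars, 0.147 with two; within 2.5 mm) with its catch home (below 1.5 mm), at rest; jars upright and within 6 mm, the cap within 10 mm, of where they stood (((x of jar_c_mid in the frame of rack above -0.02 m and value of joint stop between 0.0955 and 0.1005 m) or (not (x of jar_c_mid in the frame of rack above -0.02 m) and value of joint stop between 0.1445 and 0.1495 m)) and value of joint catch below 0.0015 m and velocity of joint stop between -0.01 and 0.01 m/s and angle between each of jar_a_mid, jar_b_mid, jar_c_mid's own z axis and vertical below 0.1 rad and distance of each of jar_a_mid, jar_b_mid, jar_c_mid from where it was at the start of the episode below 0.006 m and distance of cap from where it was at the start of the episode below 0.01 m); the robot touches nothing.
It fails at once if the fingers grip or ram the stop (over 30 N on it) (contact force between the fingers and stop above 30 N).
It fails at once if the stop touches a jar (contact force between stop and jar_a above 0.5 N or contact force between stop and jar_b above 0.5 N or contact force between stop and jar_c above 0.5 N).
It fails at once if a jar is shifted by more than 8 mm, lifted or tipped (distance of any of jar_a_mid, jar_b_mid, jar_c_mid from where it was at the start of the episode above 0.008 m or angle between any of jar_a_mid, jar_b_mid, jar_c_mid's own z axis and vertical above 0.2 rad).
It fails at once if the cap is shifted by more than 12 mm or lifted (distance of cap from where it was at the start of the episode above 0.012 m).
It fails at once if a bystander is shifted by more than 20 mm or lifted (distance of any of mug, glass, pepper_mill, salt_shaker, timer, ramekin from where it was at the start of the episode above 0.02 m).
It also fails if it takes over 38 s, if anything falls off the work surface, if the arm or the gripper's body presses on something with over 40 N, if the wrist force passes 120 N, or if a joint passes its speed limit or range.

## Working session

There is one attempt and no reset: what is moved stays moved. The work goes in short steps, Python scripts to look and compute and a tool call to move; the robot and the scene stay as the last step left them, time stands still between calls to the robot, and variables do not carry over. Pictures are saved under pics/ and viewed, at most 10 in all, crops included, and the job is handed in when it is done.

Besides the shell and the picture viewer there is one more tool, called in YAML: its name, and indented under it one key for each argument. jog_arm: Moves the arm, as the interface text tells. Its arguments: {"type":"object","properties":{"series":{"type":"array"},"claw":{"type":"number"}},"required":["series"]}

```bash
mkdir -p pics
python3 - <<'E'
from station import *
import cv2,numpy as np
np.set_printoptions(precision=4,suppress=True)
for n in ("scene","side"):
    im=capture(n); cv2.imwrite(f"pics/{n}0.png",cv2.resize(im[:,:,::-1],(800,600),interpolation=cv2.INTER_CUBIC))
    cv2.imwrite(f"pics/{n}_raw.png",im[:,:,::-1])
    p=camera_params(n);print(n,p["K"],p["cam_to_world"])
o=get_obs();print(o)
E
```

```text
scene [[399.8731   0.     250.1428]
 [  0.     399.8731 184.1643]
 [  0.       0.       1.    ]] [[ 0.213  -0.484   0.8488 -0.511 ]
 [-0.9768 -0.0861  0.1961 -0.2735]
 [-0.0218 -0.8708 -0.4911  0.6908]
 [ 0.      0.      0.      1.    ]]
side [[377.3417   0.     258.2125]
 [  0.     377.3417 193.9711]
 [  0.       0.       1.    ]] [[-0.8941 -0.3095  0.3237  0.233 ]
 [-0.4477  0.6015 -0.6616  0.6353]
 [ 0.0101 -0.7365 -0.6764  0.7234]
 [ 0.      0.      0.      1.    ]]
{'clock': 0.1, 'q': array([ 1.276 ,  0.1264, -0.0405,  1.4054, -0.    ,  1.5708]), 'joint_velocities': array([-0.0018, -0.0009,  0.0029, -0.0009, -0.0012,  0.0005]), 'effort': array([ -0.0014, -43.6905,  35.3604,   0.0137,  -0.0002,   0.    ]), 'tool_pos': array([0.1524, 0.502 , 0.212 ]), 'tool_rot': array([ 0.1469,  0.9892, -0.0007, -0.0001]), 'contact_force': array([ 0.469 , -0.4906,  1.1632]), 'wrist_torque': array([-0.028 , -0.0151, -0.0433]), 'grip_force': 0.0, 'width': 0.08523965610489236}
```

View pics/scene0.png

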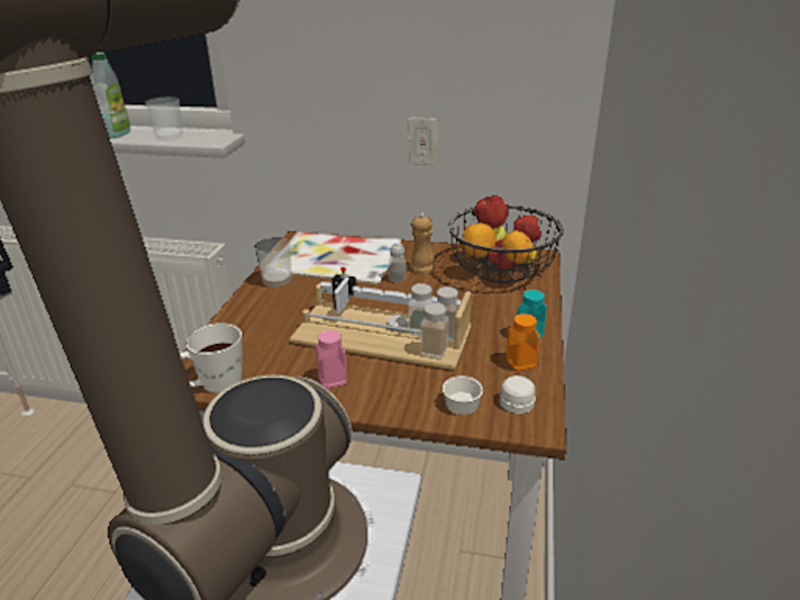

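View pics/side0.png

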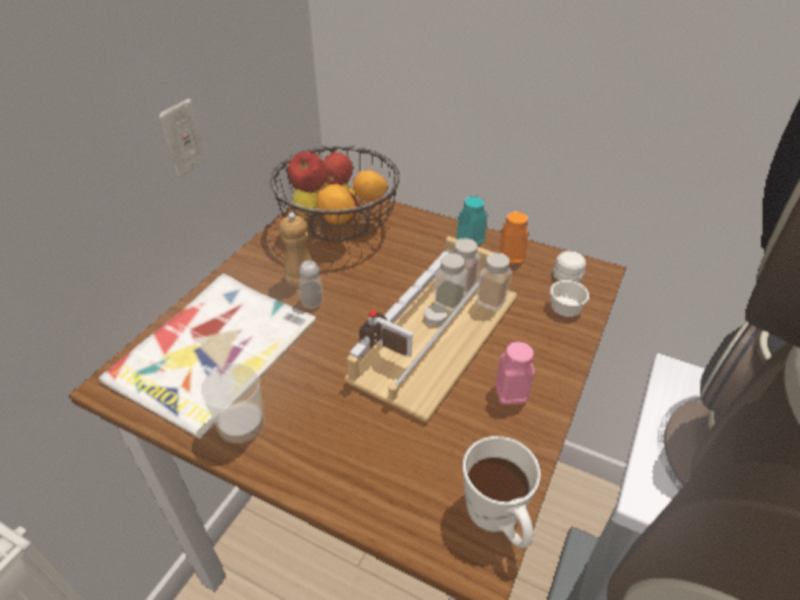

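The scene shows the open-end stop at about (340,290), two jars in the row, and the third, light brown jar on the front ledge with the loose cap in the third place. That makes the target 0.147. I'll zoom in on the side view to measure the rack.

Run:
```python
import cv2
im=cv2.imread("pics/side_raw.png")[148:268,205:345]
cv2.imwrite("pics/crop1.png",cv2.resize(im,None,fx=5,fy=5,interpolation=cv2.INTER_CUBIC))
```

```text
(no output)
```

View pics/crop1.png

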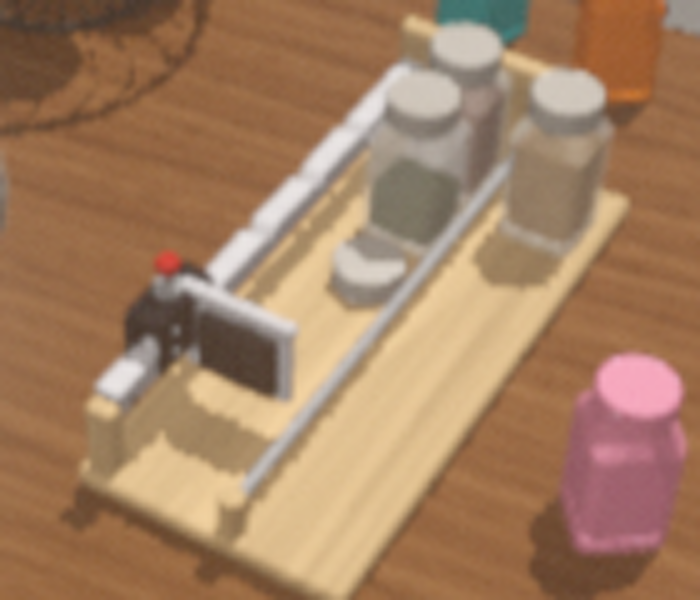

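The crop shows the board corners at (85,468), (345,592) and (628,200), and the caps of the row jars at (424,95) and (468,45). The pad centre is at (238,354), the red head is at (168,258), and jar C stands in front of the rod.

```bash
cat > h.py <<'E'
import numpy as np
from station import *
from scipy.spatial.transform import Rotation as R
np.set_printoptions(precision=4,suppress=True)
def ray(n,uv,z):
    p=camera_params(n);T=p["cam_to_world"];d=T[:3,:3]@np.linalg.solve(p["K"],[*uv,1]);c=T[:3,3]
    return (c+d*(z-c[2])/d[2])
def proj(n,P):
    p=camera_params(n);T=p["cam_to_world"];q=T[:3,:3].T@(np.asarray(P)-T[:3,3]);q=p["K"]@q;return q[:2]/q[2]
E
python3 - <<'E'
from h import *
from scipy.optimize import least_squares
c=lambda x,y:(204.6+x/5,147.6+y/5)
pts=[((85,468),(65,165,16)),((345,592),(-85,165,16)),((628,200),(-85,-165,16)),((424,95),(10,-75.5,112)),((468,45),(10,-124.5,112))]
W=np.array([ray("side",c(*u),m[2]/1e3)[:2] for u,m in pts]);M=np.array([m[:2] for u,m in pts])/1e3
rot=lambda a:np.array([[np.cos(a),-np.sin(a)],[np.sin(a),np.cos(a)]])
f=lambda p:((M@rot(p[2]).T+p[:2])-W).ravel()
s=least_squares(f,[.4,.1,0]);print(s.x,np.degrees(s.x[2]));print(s.fun.reshape(-1,2)*1e3)
inv=lambda w:rot(s.x[2]).T@(w[:2]-s.x[:2])
for nm,u,z in (("pad",(238,354),.064),("red",(168,262),.109),("jarc",(568,92),.112),("plate top front corner",(294,325),.092),("pink",(638,385),.112)):
    w=ray("side",c(*u),z);print(nm,w,inv(w))
a=s.x[2]
for k in [(15,165),(15,110),(15,-40)]: print(k,rot(a)@(np.array(k)/1e3)+s.x[:2])
# verify in scene cam
for m in [(65,165,16),(-85,165,16),(-85,-165,16),(10,-75.5,112)]:
    w=np.r_[rot(a)@(np.array(m[:2])/1e3)+s.x[:2],m[2]/1e3];print(m,proj("scene",w)*800/512)
E
```

```text
[ 0.4985 -0.0207 -0.0864] -4.95218741320972
[[ 2.7632  1.8738]
 [-2.6376  5.2926]
 [-2.6629 -3.9028]
 [ 1.3505 -2.5726]
 [ 1.1869 -0.691 ]]
pad [0.5225 0.0748 0.064 ] [0.0157 0.0972]
red [0.5597 0.0748 0.109 ] [0.0527 0.1004]
jarc [ 0.4346 -0.1311  0.112 ] [-0.0541 -0.1155]
plate top front corner [0.4954 0.0699 0.092 ] [-0.0109  0.09  ]
pink [0.3357 0.0519 0.112 ] [-0.1685  0.0582]
(15, 165) [0.5277 0.1424]
(15, 110) [0.5229 0.0876]
(15, -40) [ 0.51   -0.0618]
(65, 165, 16) [318.1181 299.6587]
(-85, 165, 16) [287.7181 337.5979]
(-85, -165, 16) [454.8702 364.9574]
(10, -75.5, 112) [420.378  287.0376]
```

jog_arm:
  series:
    - [[-0.24,-0.13,0],0]
    - [[-0.48,-0.26,0],0]
    - [[-0.72,-0.39,0],0]
    - [[-0.967,-0.521,0],0]
  claw: 1

```text
clock: 0.5
tool_pos: [0.2147, 0.4392, 0.2122]
tool_rot: [0.147, 0.989, -0.0, -0.0]
contact_force: [0.6, -0.9, 0.5]
width: 0.0284
grip_force: 0.0
```

jog_arm:
  series:
    - [[-0.24,-0.13,0],0]
    - [[-0.48,-0.26,0],0]
    - [[-0.72,-0.39,0],0]
    - [[-0.967,-0.521,0],0]

```text
clock: 0.9
tool_pos: [0.2767, 0.3768, 0.2123]
tool_rot: [0.147, 0.989, -0.0, -0.0]
contact_force: [-0.1, 0.6, 0.1]
width: -0.0002
grip_force: 0.0
```

jog_arm:
  series:
    - [[-0.24,-0.13,0],0]
    - [[-0.48,-0.26,0],0]
    - [[-0.72,-0.39,0],0]
    - [[-0.967,-0.521,0],0]

```text
clock: 1.3
tool_pos: [0.3386, 0.3144, 0.2124]
tool_rot: [0.147, 0.989, -0.0, -0.0]
contact_force: [-0.9, -0.4, -0.3]
width: -0.0003
grip_force: 0.0
```

jog_arm:
  series:
    - [[-0.24,-0.13,0],0]
    - [[-0.48,-0.26,0],0]
    - [[-0.72,-0.39,0],0]
    - [[-0.967,-0.521,0],0]

```text
clock: 1.7
tool_pos: [0.4005, 0.2521, 0.2124]
tool_rot: [0.147, 0.989, -0.0, -0.0]
contact_force: [0.4, -0.4, -0.1]
width: -0.0002
grip_force: 0.0
```

jog_arm:
  series:
    - [[-0.24,-0.13,0],0]
    - [[-0.48,-0.26,0],0]
    - [[-0.72,-0.39,0],0]
    - [[-0.967,-0.521,0],0]
    - [[-0.967,-0.521,0],0]

```text
clock: 2.2
tool_pos: [0.4632, 0.1891, 0.212]
tool_rot: [0.148, 0.989, -0.0, -0.0]
contact_force: [1.3, 0.3, -0.8]
width: 0.0003
grip_force: 0.0
```

jog_arm:
  series:
    - [[-0.24,-0.13,0],0.043]
    - [[-0.48,-0.26,0],0.087]
    - [[-0.72,-0.39,0],0.13]
    - [[-0.94,-0.51,0],0.173]
    - [[-0.94,-0.51,0],0.217]
    - [[-0.94,-0.51,0],0.26]
    - [[-0.94,-0.51,0],0.303]
    - [[-0.94,-0.51,0],0.347]
    - [[-0.94,-0.51,0],0.39]
    - [[-0.94,-0.51,0],0.433]
    - [[-0.94,-0.51,0],0.433]
    - [[-0.94,-0.51,0],0.433]

```text
clock: 3.4
tool_pos: [0.5218, 0.1301, 0.2125]
tool_rot: [0.735, 0.678, -0.0, -0.0]
contact_force: [0.1, -0.3, -0.5]
width: -0.0004
grip_force: 0.0
```

Run:
```python
from h import *
import cv2
o=get_obs();print(o["tool_pos"],R.from_quat(o["tool_rot"]).as_matrix(),o["q"])
for n in("wrist","side"):
    im=capture(n)[:,:,::-1];cv2.imwrite(f"pics/{n}1_raw.png",im)
    cv2.imwrite(f"pics/{n}1.png",cv2.resize(im if n=="wrist" else im[100:292,180:436],(800,600),interpolation=cv2.INTER_CUBIC))
p=camera_params("wrist");print(p)
```

```text
[0.5218 0.1301 0.2125] [[ 0.0805  0.9968 -0.0005]
 [ 0.9968 -0.0805  0.    ]
 [ 0.     -0.0005 -1.    ]] [ 0.2442  0.1505 -0.0113  1.4095  0.0002  1.8956]
{'K': array([[297.3186,   0.    , 251.8417],
       [  0.    , 297.3186, 188.2733],
       [  0.    ,   0.    ,   1.    ]]), 'cam_to_world': array([[ 0.9966, -0.0791, -0.0223,  0.5279],
       [-0.0822, -0.9586, -0.2725,  0.1998],
       [ 0.0002,  0.2734, -0.9619,  0.3738],
       [ 0.    ,  0.    ,  0.    ,  1.    ]])}
```

View pics/wrist1.png

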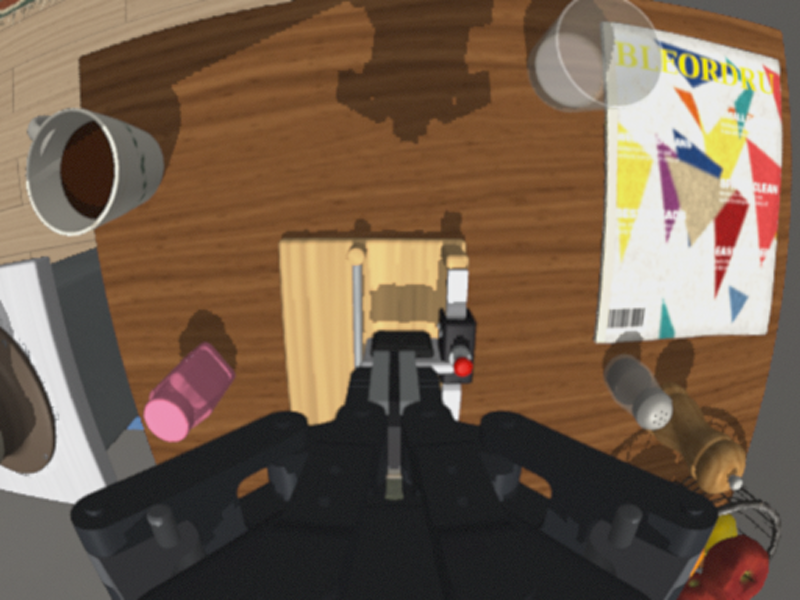

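View pics/side1.png

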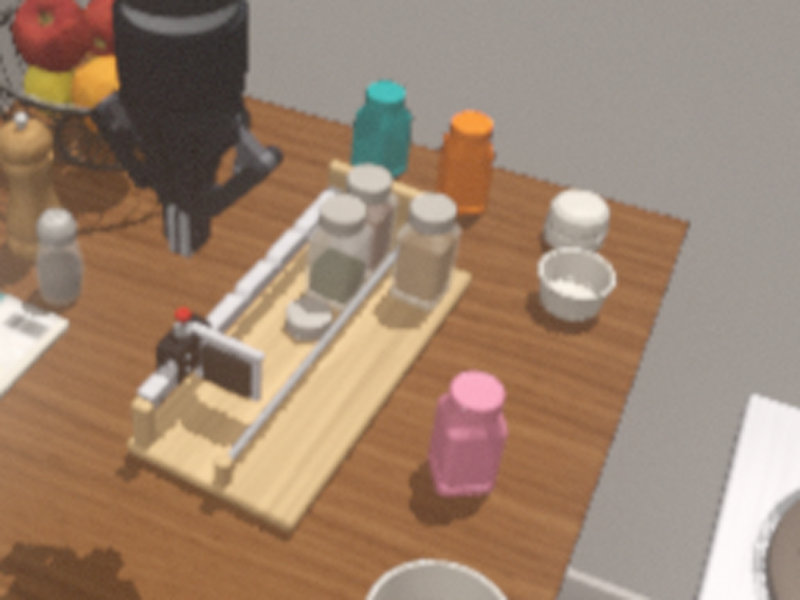

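The wrist view shows the board's open-end corners at (280,240) and (467,242), and the red head at (463,367). The fingers are closed, and the gripper links splay above the tips, so I'll keep the tips fairly high. Next I'll refine with these pixels.

```bash
cat >> h.py <<'E'
def wray(uv,z,p):
    K=p["K"];T=p["cam_to_world"];v=(np.array(uv)-K[:2,2])/K[0,0];r=np.hypot(*v)
    d=T[:3,:3]@np.r_[np.sin(r)*v/r,np.cos(r)];c=T[:3,3];return c+d*(z-c[2])/d[2]
E
python3 - <<'E'
from h import *
p=camera_params("wrist")
A,B,Rd=[wray((u*.64,v*.64),z,p) for u,v,z in((280,240,.016),(466,242,.016),(463,367,.109))]
d=(B-A)[:2];a=np.arctan2(d[1],d[0]);print(A,B,Rd,np.hypot(*d),np.degrees(a))
ex=np.array([np.cos(a),np.sin(a)]);ey=np.array([-ex[1],ex[0]])
t=(A+B)[:2]/2-(-.010*ex+.165*ey);print("rack",t)
f=lambda w:np.array([(w[:2]-t)@ex,(w[:2]-t)@ey])
print("red",f(Rd),"tcp",f(get_obs()["tool_pos"]))
E
```

```text
[0.4335 0.1504 0.016 ] [0.5799 0.1362 0.016 ] [0.5616 0.0736 0.109 ] 0.1470721601988759 -5.539391550634387
rack [ 0.5007 -0.0219]
red [0.0513 0.1009] tcp [0.0065 0.1531]
```

jog_arm:
  series:
    - [[0,0,0.25],0]
    - [[0,0,0.5],0]
    - [[0,0,0.75],0]
    - [[0,0,1],0]

```text
clock: 3.9
tool_pos: [0.5221, 0.1297, 0.132]
tool_rot: [0.736, 0.677, 0.0, 0.0]
contact_force: [0.6, -0.3, -0.1]
width: -0.0002
grip_force: 0.0
```

jog_arm:
  series:
    - [[0,0.02,0.2],0]
    - [[0,0.03,0.4],0]
    - [[0,0.04,0.55],0]
    - [[0,0.04,0.65],0]
    - [[0,0.04,0.69],0]
    - [[0,0.04,0.69],0]

```text
clock: 4.5
tool_pos: [0.5253, 0.1294, 0.0774]
tool_rot: [0.736, 0.677, -0.0, -0.0]
contact_force: [-0.2, 0.0, -0.4]
width: -0.0001
grip_force: 0.0
```

jog_arm:
  series:
    - [[-0.06,0,0],0]
    - [[-0.12,0,0],0]
    - [[-0.18,0,0],0]
    - [[-0.24,0,0],0]
    - [[-0.28,0,0],0]
    - [[-0.31,0,0],0]
    - [[-0.34,0,0],0]
    - [[-0.34,0,0],0]

```text
clock: 5.3
tool_pos: [0.5231, 0.102, 0.0775]
tool_rot: [0.736, 0.677, -0.0, -0.0]
contact_force: [0.4, 0.2, -0.7]
width: -0.0003
grip_force: 0.0
```

Run:
```python
from h import *
import cv2
print(get_obs())
im=capture("side")[:,:,::-1];cv2.imwrite("pics/side2_raw.png",im)
cv2.imwrite("pics/side2.png",cv2.resize(im[148:268,205:345],None,fx=5,fy=5,interpolation=cv2.INTER_CUBIC))
```

```text
{'clock': 5.3, 'q': array([ 0.1927,  0.1751, -0.2804,  1.1154,  0.    ,  1.8481]), 'joint_velocities': array([ 0.0058,  0.0017,  0.0029, -0.0006,  0.0025,  0.004 ]), 'effort': array([ -0.172 , -45.4703,  33.8992,   0.0117,  -0.0201,  -0.0304]), 'tool_pos': array([0.5231, 0.102 , 0.0775]), 'tool_rot': array([ 0.7364,  0.6766, -0.    , -0.    ]), 'contact_force': array([ 0.4392,  0.1777, -0.6571]), 'wrist_torque': array([ 0.0318,  0.0367, -0.0214]), 'grip_force': 0.0, 'width': -0.0003371770090748685}
```

View pics/side2.png

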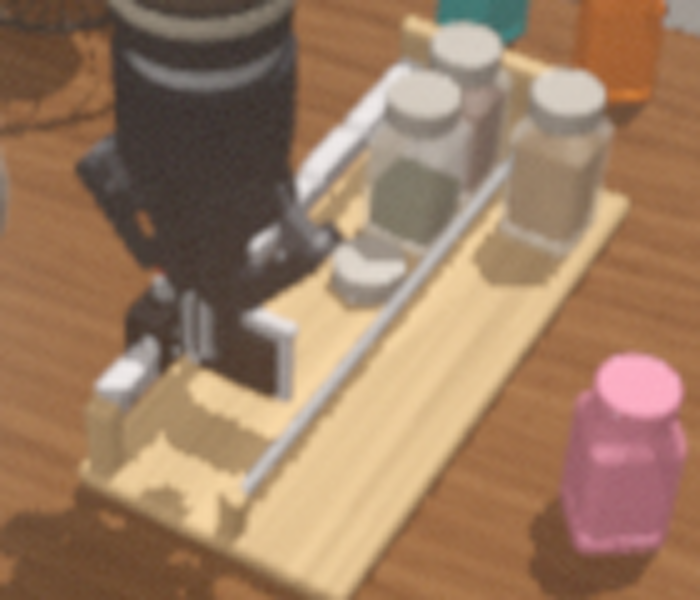

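No contact yet. I'll creep forward until the force shows contact.

jog_arm:
  series:
    - [[-0.02,0,0],0]
    - [[-0.04,0,0],0]
    - [[-0.06,0,0],0]
    - [[-0.075,0,0],0]
    - [[-0.075,0,0],0]

```text
clock: 5.85
tool_pos: [0.5226, 0.0962, 0.0775]
tool_rot: [0.736, 0.677, -0.0, -0.0]
contact_force: [-0.5, 0.0, 1.2]
width: 0.0002
grip_force: 0.0
```

jog_arm:
  series:
    - [[-0.0125,0,0],0]
    - [[-0.025,0,0],0]
    - [[-0.025,0,0],0]

```text
clock: 6.15
tool_pos: [0.5224, 0.0942, 0.0775]
tool_rot: [0.736, 0.677, -0.0, 0.0]
contact_force: [0.3, -1.2, 0.4]
width: 0.0001
grip_force: 0.0
```

jog_arm:
  series:
    - [[-0.0125,0,0],0]
    - [[-0.025,0,0],0]
    - [[-0.025,0,0],0]

```text
clock: 6.45
tool_pos: [0.5223, 0.0922, 0.0775]
tool_rot: [0.736, 0.677, -0.0, 0.0]
contact_force: [0.5, -0.3, 0.4]
width: -0.0002
grip_force: 0.0
```

jog_arm:
  series:
    - [[-0.0125,0,0],0]
    - [[-0.025,0,0],0]
    - [[-0.025,0,0],0]

```text
clock: 6.75
tool_pos: [0.5221, 0.0902, 0.0775]
tool_rot: [0.736, 0.677, -0.0, 0.0]
contact_force: [0.2, 0.4, 0.1]
width: 0.0002
grip_force: 0.0
```

jog_arm:
  series:
    - [[-0.0125,0,0],0]
    - [[-0.025,0,0],0]
    - [[-0.025,0,0],0]

```text
clock: 7.05
tool_pos: [0.5219, 0.0882, 0.0775]
tool_rot: [0.736, 0.677, -0.0, -0.0]
contact_force: [1.0, 0.1, -0.6]
width: 0.0001
grip_force: 0.0
```

jog_arm:
  series:
    - [[-0.0125,0,0],0]
    - [[-0.025,0,0],0]
    - [[-0.025,0,0],0]

```text
clock: 7.35
tool_pos: [0.5217, 0.0862, 0.0775]
tool_rot: [0.736, 0.677, -0.0, 0.0]
contact_force: [0.4, 0.8, -0.3]
width: 0.0
grip_force: 0.0
```

jog_arm:
  series:
    - [[-0.0125,0,0],0]
    - [[-0.025,0,0],0]
    - [[-0.025,0,0],0]

```text
clock: 7.65
tool_pos: [0.5215, 0.0842, 0.0775]
tool_rot: [0.736, 0.677, -0.0, 0.0]
contact_force: [-0.7, -0.6, -0.5]
width: -0.0
grip_force: 0.0
```

jog_arm:
  series:
    - [[-0.0125,0,0],0]
    - [[-0.025,0,0],0]
    - [[-0.025,0,0],0]

```text
clock: 7.95
tool_pos: [0.5214, 0.0822, 0.0775]
tool_rot: [0.736, 0.677, -0.0, 0.0]
contact_force: [0.1, 0.1, 0.2]
width: -0.0001
grip_force: 0.0
```

jog_arm:
  series:
    - [[-0.0125,0,0],0]
    - [[-0.025,0,0],0]
    - [[-0.025,0,0],0]

```text
clock: 8.25
tool_pos: [0.5212, 0.0802, 0.0775]
tool_rot: [0.736, 0.677, -0.0, 0.0]
contact_force: [0.1, -0.3, 0.2]
width: 0.0001
grip_force: 0.0
```

Run:
```python
from h import *
import cv2
raw=cv2.imread("pics/wrist1_raw.png")
im=capture("wrist")[:,:,::-1];p=camera_params("wrist");o=get_obs()
cv2.imwrite("pics/wrist3.png",cv2.resize(im[170:330,140:352],(795,600),interpolation=cv2.INTER_CUBIC))
h=cv2.cvtColor(im,cv2.COLOR_BGR2HSV);m=cv2.inRange(h,(0,180,120),(6,255,255))|cv2.inRange(h,(174,180,120),(180,255,255))
n,l,st,c=cv2.connectedComponentsWithStats(m)
for i in range(1,n):
    if st[i,4]>5: print(st[i],c[i],wray(c[i],.109,p))
print(o["tool_pos"],o["contact_force"])
```

```text
[319 246  23  20 349] [330.596  255.5559] [0.5611 0.0747 0.109 ]
[0.5213 0.0803 0.0775] [-0.7569 -0.3658 -1.1559]
```

View pics/wrist3.png

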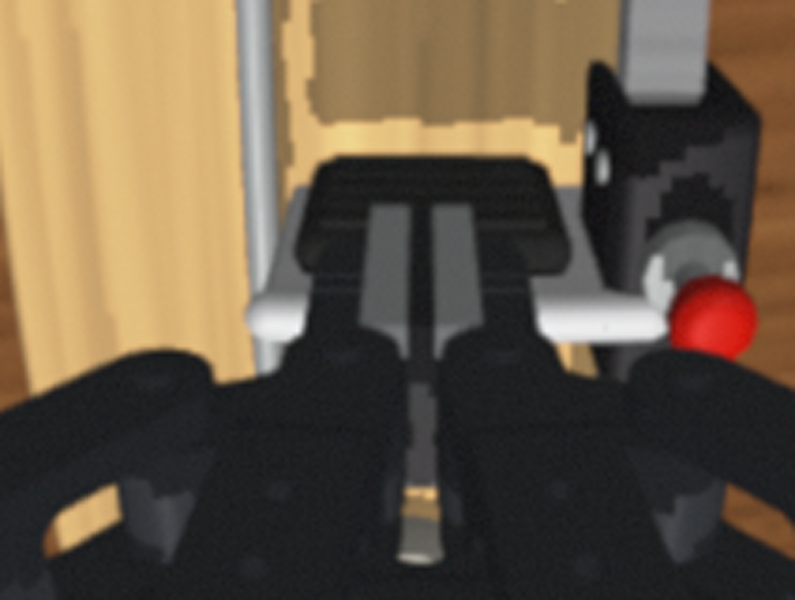

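Run:
```python
from h import *
p=camera_params("side");T=p["cam_to_world"];c=T[:3,3]
for u in [(335,240),(320,225),(290,185),(250,300),(265,290)]:
    d=T[:3,:3]@np.linalg.solve(p["K"],[204.6+u[0]/5,147.6+u[1]/5,1])
    for y in (.095,.102,.11): P=c+d*(y-c[1])/d[1];print(u,y,P, "lateral",P[0]-.5231)
```

```text
(335, 240) 0.095 [0.4657 0.095  0.1797] lateral -0.057421269679931664
(335, 240) 0.102 [0.4627 0.102  0.1867] lateral -0.06043532592296291
(335, 240) 0.11 [0.4592 0.11   0.1948] lateral -0.06387996162928433
(320, 225) 0.095 [0.4729 0.095  0.1853] lateral -0.05019502983708013
(320, 225) 0.102 [0.4698 0.102  0.1922] lateral -0.05330270583480967
(320, 225) 0.11 [0.4662 0.11   0.2002] lateral -0.056854335546500656
(290, 185) 0.095 [0.4874 0.095  0.202 ] lateral -0.035709467900532144
(290, 185) 0.102 [0.4841 0.102  0.2087] lateral -0.039004812005694944
(290, 185) 0.11 [0.4803 0.11   0.2164] lateral -0.04277091955445245
(250, 300) 0.095 [0.5059 0.095  0.1258] lateral -0.01716243096587855
(250, 300) 0.102 [0.5024 0.102  0.1335] lateral -0.02069806173270261
(250, 300) 0.11 [0.4984 0.11   0.1423] lateral -0.024738782609072973
(265, 290) 0.095 [0.4985 0.095  0.1354] lateral -0.024628443010371148
(265, 290) 0.102 [0.495 0.102 0.143] lateral -0.028067347646955954
(265, 290) 0.11 [0.4911 0.11   0.1517] lateral -0.03199752437448139
```

The red head hasn't moved, so there's still no contact, and the links sit above z = 0.14, which clears the catch. I'll keep creeping.

jog_arm:
  series:
    - [[-0.0125,0,0],0]
    - [[-0.025,0,0],0]
    - [[-0.0375,0,0],0]
    - [[-0.0375,0,0],0]

```text
clock: 8.7
tool_pos: [0.5209, 0.0772, 0.0775]
tool_rot: [0.736, 0.677, -0.0, 0.0]
contact_force: [0.6, -1.0, -0.6]
width: -0.0002
grip_force: 0.0
```

jog_arm:
  series:
    - [[-0.0125,0,0],0]
    - [[-0.025,0,0],0]
    - [[-0.0375,0,0],0]
    - [[-0.0375,0,0],0]

```text
clock: 9.1
tool_pos: [0.5207, 0.0743, 0.0775]
tool_rot: [0.736, 0.677, -0.0, -0.0]
contact_force: [-0.1, 0.1, 1.0]
width: 0.0002
grip_force: 0.0
```

jog_arm:
  series:
    - [[-0.0125,0,0],0]
    - [[-0.025,0,0],0]
    - [[-0.0375,0,0],0]
    - [[-0.0375,0,0],0]

```text
clock: 9.5
tool_pos: [0.5205, 0.0713, 0.0775]
tool_rot: [0.736, 0.677, -0.0, 0.0]
contact_force: [0.1, 0.1, -0.1]
width: 0.0
grip_force: 0.0
```

```bash
cat >> h.py <<'E'
def red():
    import cv2
    im=capture("wrist");p=camera_params("wrist");o=get_obs()
    h=cv2.cvtColor(im,cv2.COLOR_RGB2HSV);m=cv2.inRange(h,(0,180,120),(6,255,255))|cv2.inRange(h,(174,180,120),(180,255,255))
    n,l,st,c=cv2.connectedComponentsWithStats(m)
    ex=np.array([np.cos(-.094),np.sin(-.094)]);ey=np.array([-ex[1],ex[0]]);t=np.array([.5007,-.0219])
    f=lambda w:np.array([(w[:2]-t)@ex,(w[:2]-t)@ey])
    for i in range(1,n):
        if st[i,4]>15: print(st[i],wray(c[i],.109,p),"rack",f(wray(c[i],.109,p)))
    print("tcp",o["tool_pos"],f(o["tool_pos"]),"F",o["contact_force"],o["clock"]);return im
E
python3 -c "
from h import *
red()"
```

```text
[321 230  23  23 371] [0.5613 0.0739 0.109 ] rack [0.0513 0.1011]
tcp [0.5205 0.0713 0.0775] [0.0109 0.0947] F [ 0.1868 -0.4215 -0.0037] 9.55
```

Run:
```python
from h import *
import cv2
a=capture("side")[148:268,205:345,::-1]; b=capture("wrist")[190:310,172:332,::-1]
cv2.imwrite("pics/v4.png",np.hstack([cv2.resize(a,(400,343),interpolation=cv2.INTER_CUBIC),cv2.resize(b,(400,343),interpolation=cv2.INTER_CUBIC)]))
```

```text
(no output)
```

View pics/v4.png

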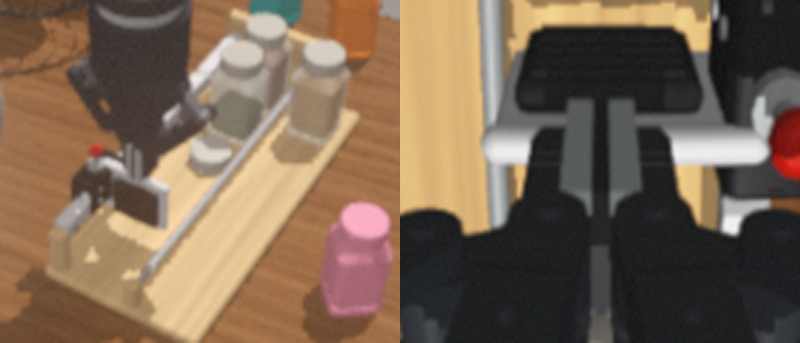

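Run:
```python
from h import *
q=lambda P:(proj("side",P)-[205,148])*[400/140,343/120]
for z in (.0665,.0775,.085,.095,.105): print(z,q((.5205,.0713,z)), (proj("side",(.5231,.102,z))-[204.6,147.6])*5)
ex=np.array([np.cos(-.09),np.sin(-.09)]);ey=np.array([-ex[1],ex[0]]);t=np.array([.5,-.0215])
for x,y,z in [(-13,95,92),(49,95,92),(-13,95,38),(-13,105,92),(-13,85,92),(52,101,66),(52,165,66)]:
    w=np.r_[t+x/1e3*ex+y/1e3*ey,z/1e3];print(x,y,z,q(w),(proj("side",w)-[204.6,147.6])*5)
```

```text
0.0665 [138.8381 197.2358] [210.4363 386.9309]
0.0775 [138.862  188.1027] [210.1883 370.9386]
0.085 [138.8785 181.7888] [210.0168 359.8794]
0.095 [138.9009 173.2585] [209.785  344.9337]
0.105 [138.9235 164.5976] [209.5496 329.7542]
-13 95 92 [164.2995 187.9422] [289.5242 330.7619]
49 95 92 [101.3118 159.7508] [179.2957 281.4475]
-13 95 38 [163.1733 232.3335] [287.5532 408.4144]
-13 105 92 [157.9176 195.3742] [278.3558 343.7624]
-13 85 92 [170.591  180.6156] [300.5343 317.9456]
52 101 66 [ 95.1515 184.4328] [168.5152 324.623 ]
52 165 66 [ 51.3592 231.5877] [ 91.8785 407.1097]
```

jog_arm:
  series:
    - [[-0.0125,0,0],0]
    - [[-0.025,0,0],0]
    - [[-0.025,0,0],0]

```text
clock: 9.95
tool_pos: [0.5203, 0.0693, 0.0775]
tool_rot: [0.736, 0.677, -0.0, -0.0]
contact_force: [0.9, 0.9, -0.0]
width: -0.0
grip_force: 0.0
```

jog_arm:
  series:
    - [[-0.0125,0,0],0]
    - [[-0.025,0,0],0]
    - [[-0.025,0,0],0]

```text
clock: 10.25
tool_pos: [0.5201, 0.0673, 0.0775]
tool_rot: [0.736, 0.677, -0.0, 0.0]
contact_force: [-0.8, 0.3, 0.1]
width: 0.0003
grip_force: 0.0
```

Run:
```python
from h import *
import cv2
red()
im=capture("scene")[:,:,::-1];h=im[165:215,190:250];cv2.imwrite("pics/v5.png",cv2.resize(h,(720,600),interpolation=cv2.INTER_CUBIC))
```

```text
[325 223  20  23 355] [0.5617 0.0741 0.109 ] rack [0.0517 0.1013]
tcp [0.5201 0.0673 0.0775] [0.011  0.0907] F [-0.4096  0.5268 -1.4822] 10.3
```

View pics/v5.png

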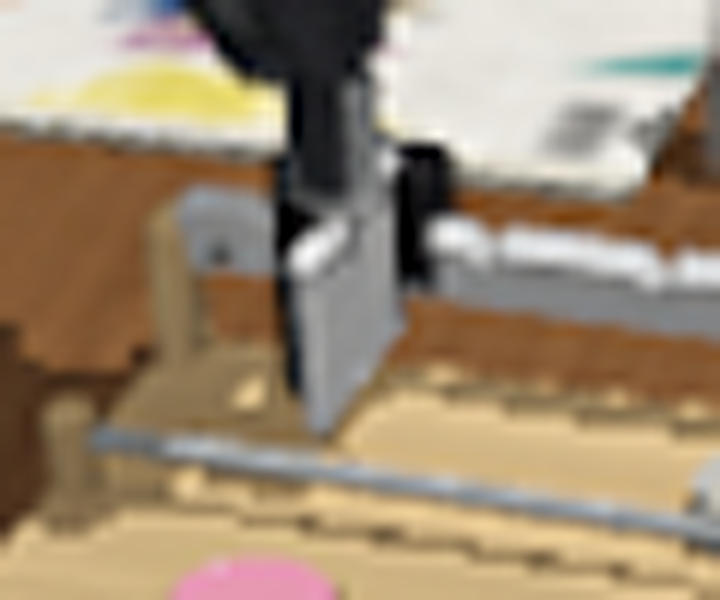

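Run:
```python
from h import *
q=lambda P:(proj("scene",P)-[190,165])*12
for z in (.0665,.0775,.085,.092,.1): print(z,q((.5201,.0673,z)),q((.5201,.0783,z)),q((.5201,.0563,z)))
ex=np.array([np.cos(-.09),np.sin(-.09)]);ey=np.array([-ex[1],ex[0]]);t=np.array([.5,-.0215])
for x,y,z in [(-15,92,92),(47,92,92),(-15,92,38),(10,92,92),(10,92,38)]:
    w=np.r_[t+x/1e3*ex+y/1e3*ey,z/1e3];print(x,y,z,q(w))
```

```text
0.0665 [338.7046 288.8978] [298.1428 285.1611] [379.4068 292.6474]
0.0775 [336.1159 252.1797] [295.3826 248.4904] [376.9907 255.8819]
0.085 [334.3379 226.9612] [293.4869 223.3047] [375.3313 230.6304]
0.092 [332.6689 203.2883] [291.7074 199.6629] [373.7736 206.9264]
0.1 [330.7501 176.0718] [289.6615 172.4825] [371.9827 179.6738]
-15 92 92 [286.9912 252.5872]
47 92 92 [375.1404 140.1768]
-15 92 38 [300.8305 433.9796]
10 92 92 [323.4168 206.1363]
10 92 38 [336.2632 385.5295]
```

The scene crop shows the fingertips over the plate's top edge at about (330,210). So with the gripper shut the tips are about z = 0.09, well above TCP − 11 mm. I'll back off, go lower and try again.

jog_arm:
  series:
    - [[0.1,0,0],0]
    - [[0.2,0,0],0]
    - [[0.3,0,0],0]
    - [[0.4,0,0],0]
    - [[0.4,0,0],0]
    - [[0.4,0,0.1],0]
    - [[0.4,0,0.2],0]
    - [[0.4,0,0.3],0]
    - [[0.4,0,0.3],0]

```text
clock: 11.25
tool_pos: [0.5217, 0.0988, 0.0517]
tool_rot: [0.736, 0.677, -0.001, -0.001]
contact_force: [-0.1, 0.7, -0.1]
width: -0.0002
grip_force: 0.0
```

jog_arm:
  series:
    - [[-0.02,0,0],0]
    - [[-0.04,0,0],0]
    - [[-0.06,0,0],0]
    - [[-0.075,0,0],0]
    - [[-0.075,0,0],0]

```text
clock: 11.75
tool_pos: [0.5225, 0.0931, 0.0537]
tool_rot: [0.736, 0.677, 0.0, 0.0]
contact_force: [-0.3, -0.3, -1.0]
width: 0.0
grip_force: 0.0
```

```bash
python3 -c "
from h import *
red()"
```

```text
[333 300  17  14 146] [0.5617 0.073  0.109 ] rack [0.0518 0.1002]
tcp [0.5224 0.0932 0.0537] [0.0108 0.1166] F [0.0363 0.7206 0.3642] 11.8
```

jog_arm:
  series:
    - [[-0.0125,0,0],0]
    - [[-0.025,0,0],0]
    - [[-0.0375,0,0],0]
    - [[-0.0375,0,0],0]

```text
clock: 12.2
tool_pos: [0.5221, 0.0902, 0.0535]
tool_rot: [0.736, 0.677, -0.0, 0.0]
contact_force: [0.2, -0.5, -0.5]
width: 0.0002
grip_force: 0.0
```

jog_arm:
  series:
    - [[-0.0125,0,0],0]
    - [[-0.025,0,0],0]
    - [[-0.025,0,0],0]

```text
clock: 12.5
tool_pos: [0.5219, 0.0882, 0.0535]
tool_rot: [0.736, 0.677, -0.0, 0.0]
contact_force: [0.2, 0.8, -0.8]
width: -0.0001
grip_force: 0.1
```

jog_arm:
  series:
    - [[-0.0125,0,0],0]
    - [[-0.025,0,0],0]
    - [[-0.025,0,0],0]

```text
clock: 12.8
tool_pos: [0.5217, 0.0861, 0.0535]
tool_rot: [0.736, 0.677, -0.0, 0.0]
contact_force: [0.5, 0.3, 0.9]
width: -0.0004
grip_force: 0.0
```

jog_arm:
  series:
    - [[-0.0125,0,0],0]
    - [[-0.025,0,0],0]
    - [[-0.025,0,0],0]

```text
clock: 13.1
tool_pos: [0.5215, 0.0841, 0.0535]
tool_rot: [0.736, 0.677, -0.0, 0.0]
contact_force: [0.1, -0.1, 0.7]
width: -0.0002
grip_force: 0.0
```

jog_arm:
  series:
    - [[-0.0125,0,0],0]
    - [[-0.025,0,0],0]
    - [[-0.025,0,0],0]

```text
clock: 13.4
tool_pos: [0.5214, 0.0821, 0.0535]
tool_rot: [0.736, 0.677, -0.0, 0.0]
contact_force: [-0.2, -0.8, 0.0]
width: -0.0
grip_force: 0.0
```

jog_arm:
  series:
    - [[-0.0125,0,0],0]
    - [[-0.025,0,0],0]
    - [[-0.025,0,0],0]

```text
clock: 13.7
tool_pos: [0.5212, 0.0801, 0.0535]
tool_rot: [0.736, 0.677, -0.0, 0.0]
contact_force: [-0.2, 0.1, 0.1]
width: -0.0003
grip_force: 0.0
```

jog_arm:
  series:
    - [[-0.0125,0,0],0]
    - [[-0.025,0,0],0]
    - [[-0.025,0,0],0]

```text
clock: 14.0
tool_pos: [0.5211, 0.0781, 0.0535]
tool_rot: [0.736, 0.677, -0.0, 0.0]
contact_force: [-0.1, 0.0, 0.2]
width: -0.0001
grip_force: 0.0
```

```bash
python3 -c "
from h import *
red()"
```

```text
[333 299  14  12 105] [0.5593 0.0594 0.109 ] rack [0.0507 0.0864]
tcp [0.5211 0.0782 0.0535] [0.0109 0.1015] F [ 0.2312 -1.0389 -0.5043] 14.05
```

```bash
cat >> h.py <<'E'
def red2(n):
    import cv2
    im=capture(n);h=cv2.cvtColor(im,cv2.COLOR_RGB2HSV);m=cv2.inRange(h,(0,150,100),(6,255,255))|cv2.inRange(h,(174,150,100),(180,255,255))
    k,l,st,c=cv2.connectedComponentsWithStats(m)
    ex=np.array([np.cos(-.094),np.sin(-.094)]);ey=np.array([-ex[1],ex[0]]);t=np.array([.5007,-.0219])
    for i in range(1,k):
        w=ray(n,c[i],.109)[:2]-t;w=np.array([w@ex,w@ey])
        if abs(w[0]-.05)<.03 and abs(w[1])<.13: print(n,st[i],"rack",w)
    return im
E
python3 -c "
from h import *
import cv2
red2('scene');red2('side')
capture_=None
for n in ('scene','side'):
    im=cv2.imread(f'pics/{n}_raw.png');h=cv2.cvtColor(im,cv2.COLOR_BGR2HSV);m=cv2.inRange(h,(0,150,100),(6,255,255))|cv2.inRange(h,(174,150,100),(180,255,255))
    k,l,st,c=cv2.connectedComponentsWithStats(m)
    for i in range(1,k):
        w=ray(n,c[i],.109);print('start',n,st[i],w) if .5<w[0]<.6 and abs(w[1])<.15 else 0
"
```

```text
scene [222 172   3   2   5] rack [0.0444 0.0857]
side [241 195   1   2   2] rack [0.0528 0.0852]
start scene [218 171   3   2   5] [0.5562 0.072  0.109 ]
start side [236 198   5   5  17] [0.5598 0.0746 0.109 ]
```

The stop is moving with the fingers: s ≈ 0.1157 − the TCP's rack y, so about 0.014 now. I'll continue to just before the 0.049 notch and use the notch force there to calibrate.

jog_arm:
  series:
    - [[-0.04,0,0],0]
    - [[-0.08,0,0],0]
    - [[-0.12,0,0],0]
    - [[-0.16,0,0],0]
    - [[-0.2,0,0],0]
    - [[-0.24,0,0],0]
    - [[-0.28,0,0],0]
    - [[-0.32,0,0],0]
    - [[-0.36,0,0],0]
    - [[-0.4,0,0],0]
    - [[-0.4,0,0],0]

```text
clock: 15.25
tool_pos: [0.5183, 0.0459, 0.0535]
tool_rot: [0.736, 0.677, -0.0, 0.0]
contact_force: [0.5, -0.7, 1.2]
width: 0.0
grip_force: 0.1
```

jog_arm:
  series:
    - [[-0.0125,0,0],0]
    - [[-0.0125,0,0],0]

```text
clock: 15.45
tool_pos: [0.5183, 0.045, 0.0535]
tool_rot: [0.736, 0.677, -0.0, 0.0]
contact_force: [0.2, 0.7, 0.9]
width: -0.0001
grip_force: 0.0
```

jog_arm:
  series:
    - [[-0.0125,0,0],0]
    - [[-0.0125,0,0],0]

```text
clock: 15.65
tool_pos: [0.5182, 0.0443, 0.0535]
tool_rot: [0.736, 0.677, -0.0, 0.0]
contact_force: [-0.1, -0.8, -0.1]
width: -0.0001
grip_force: 0.0
```

jog_arm:
  series:
    - [[-0.0125,0,0],0]
    - [[-0.0125,0,0],0]

```text
clock: 15.85
tool_pos: [0.5181, 0.0433, 0.0535]
tool_rot: [0.736, 0.677, -0.0, 0.0]
contact_force: [-0.4, -0.0, -0.7]
width: -0.0001
grip_force: 0.0
```

jog_arm:
  series:
    - [[-0.0125,0,0],0]
    - [[-0.0125,0,0],0]

```text
clock: 16.05
tool_pos: [0.518, 0.0423, 0.0535]
tool_rot: [0.736, 0.677, -0.0, 0.0]
contact_force: [1.2, -0.1, 0.3]
width: 0.0001
grip_force: 0.0
```

jog_arm:
  series:
    - [[-0.0125,0,0],0]
    - [[-0.0125,0,0],0]

```text
clock: 16.25
tool_pos: [0.5179, 0.0414, 0.0535]
tool_rot: [0.736, 0.677, -0.0, 0.0]
contact_force: [0.5, 0.3, -0.2]
width: 0.0001
grip_force: 0.0
```

```bash
python3 -c "
from h import *
red();red2('scene');red2('side')"
```

```text
[333 299  14  12 103] [0.5562 0.0226 0.109 ] rack [0.0511 0.0495]
tcp [0.518  0.0413 0.0535] [0.0112 0.0646] F [ 0.1638 -0.4418  0.8083] 16.3
scene [233 173   3   3   6] rack [0.0456 0.0494]
```

jog_arm:
  series:
    - [[-0.0125,0,0],0]

```text
clock: 16.5
tool_pos: [0.5179, 0.0406, 0.0535]
tool_rot: [0.736, 0.677, 0.0, -0.0]
contact_force: [0.2, 1.8, -0.4]
width: 0.0001
grip_force: 0.5
```

jog_arm:
  series:
    - [[-0.0125,0,0],0]

```text
clock: 16.6
tool_pos: [0.5178, 0.0396, 0.0535]
tool_rot: [0.736, 0.677, 0.0, -0.0]
contact_force: [0.6, 1.6, -0.1]
width: -0.0001
grip_force: 0.6
```

jog_arm:
  series:
    - [[-0.0125,0,0],0]

```text
clock: 16.7
tool_pos: [0.5177, 0.0386, 0.0535]
tool_rot: [0.736, 0.677, 0.0, -0.0]
contact_force: [-0.3, 1.6, 0.5]
width: 0.0001
grip_force: 0.5
```

jog_arm:
  series:
    - [[-0.0125,0,0],0]

```text
clock: 16.8
tool_pos: [0.5176, 0.0375, 0.0535]
tool_rot: [0.736, 0.677, 0.0, -0.0]
contact_force: [0.1, 0.7, -0.2]
width: -0.0
grip_force: 0.6
```

```bash
python3 -c "
from h import *
red()"
```

```text
[333 299  14  12 103] [0.5559 0.0185 0.109 ] rack [0.0511 0.0454]
tcp [0.5176 0.0373 0.0535] [0.0112 0.0605] F [ 0.725   0.1526 -0.8694] 16.85
```

Friction while moving is about 1.6 N, and the first notch was evidently passed during the faster run. I'll go forward and then creep with readings to find the 0.098 notch.

jog_arm:
  series:
    - [[-0.04,0,0],0]
    - [[-0.08,0,0],0]
    - [[-0.12,0,0],0]
    - [[-0.16,0,0],0]
    - [[-0.2,0,0],0]
    - [[-0.24,0,0],0]
    - [[-0.28,0,0],0]
    - [[-0.31,0,0],0]

```text
clock: 17.65
tool_pos: [0.5155, 0.0127, 0.0535]
tool_rot: [0.736, 0.677, 0.0, -0.0]
contact_force: [-0.7, 2.9, 0.6]
width: -0.0002
grip_force: 1.5
```

jog_arm:
  series:
    - [[-0.0125,0,0],0]

```text
clock: 17.75
tool_pos: [0.5155, 0.0112, 0.0535]
tool_rot: [0.736, 0.677, -0.0, 0.0]
contact_force: [-0.2, -0.0, -0.5]
width: 0.0002
grip_force: 0.0
```

jog_arm:
  series:
    - [[-0.0125,0,0],0]

```text
clock: 17.85
tool_pos: [0.5155, 0.0103, 0.0535]
tool_rot: [0.736, 0.677, -0.0, 0.0]
contact_force: [-0.0, 0.2, -1.1]
width: 0.0001
grip_force: 0.0
```

jog_arm:
  series:
    - [[-0.0125,0,0],0]

```text
clock: 17.95
tool_pos: [0.5154, 0.0095, 0.0535]
tool_rot: [0.736, 0.677, -0.0, 0.0]
contact_force: [0.4, 1.2, -0.6]
width: -0.0002
grip_force: 0.0
```

jog_arm:
  series:
    - [[-0.0125,0,0],0]

```text
clock: 18.05
tool_pos: [0.5152, 0.0086, 0.0535]
tool_rot: [0.736, 0.677, -0.0, 0.0]
contact_force: [-0.3, -0.7, 0.3]
width: 0.0003
grip_force: 0.0
```

jog_arm:
  series:
    - [[-0.0125,0,0],0]

```text
clock: 18.15
tool_pos: [0.5152, 0.0077, 0.0535]
tool_rot: [0.736, 0.677, -0.0, 0.0]
contact_force: [-0.3, -0.3, -0.4]
width: 0.0001
grip_force: 0.0
```

jog_arm:
  series:
    - [[-0.0125,0,0],0]

```text
clock: 18.25
tool_pos: [0.5151, 0.0069, 0.0535]
tool_rot: [0.736, 0.677, 0.0, -0.0]
contact_force: [0.3, 2.7, -0.3]
width: 0.0002
grip_force: 1.4
```

jog_arm:
  series:
    - [[-0.0125,0,0],0]

```text
clock: 18.35
tool_pos: [0.515, 0.0067, 0.0536]
tool_rot: [0.736, 0.677, 0.001, -0.001]
contact_force: [0.1, 5.7, -0.3]
width: 0.0001
grip_force: 2.7
```

jog_arm:
  series:
    - [[-0.0125,0,0],0]

```text
clock: 18.45
tool_pos: [0.515, 0.0061, 0.0536]
tool_rot: [0.736, 0.677, 0.001, -0.001]
contact_force: [0.3, 7.9, -1.5]
width: -0.0002
grip_force: 4.1
```

jog_arm:
  series:
    - [[-0.0125,0,0],0]

```text
clock: 18.55
tool_pos: [0.515, 0.006, 0.0536]
tool_rot: [0.736, 0.677, 0.002, -0.002]
contact_force: [1.3, 11.4, -0.8]
width: 0.0002
grip_force: 5.7
```

jog_arm:
  series:
    - [[-0.0125,0,0],0]

```text
clock: 18.65
tool_pos: [0.5149, 0.005, 0.0536]
tool_rot: [0.736, 0.677, 0.002, -0.002]
contact_force: [1.1, 12.8, -0.2]
width: -0.0
grip_force: 6.3
```

```bash
python3 -c "
from h import *
red()"
```

```text
[333 299  10   8  53] [ 0.5524 -0.013   0.109 ] rack [0.0506 0.0137]
tcp [0.5148 0.0046 0.0536] [0.0116 0.0277] F [-0.4791  6.6482 -0.4856] 18.7
```

Clear notch signature: pull-in at y ≈ 0.0125, then contact in the notch at TCP y ≈ 0.0067, which is s = 0.098. The next notch should give contact at y ≈ −0.042, with pull-in near −0.036.

jog_arm:
  series:
    - [[-0.0125,0,0],0]
    - [[-0.025,0,0],0]
    - [[-0.0375,0,0],0]
    - [[-0.05,0,0],0]
    - [[-0.075,0,0],0]
    - [[-0.1,0,0],0]

```text
clock: 19.3
tool_pos: [0.514, -0.0054, 0.0535]
tool_rot: [0.736, 0.677, -0.0, 0.0]
contact_force: [0.4, 1.9, 0.9]
width: -0.0
grip_force: 0.8
```

jog_arm:
  series:
    - [[-0.025,0,0],0]
    - [[-0.05,0,0],0]
    - [[-0.075,0,0],0]
    - [[-0.1,0,0],0]
    - [[-0.125,0,0],0]
    - [[-0.15,0,0],0]
    - [[-0.175,0,0],0]
    - [[-0.2,0,0],0]
    - [[-0.225,0,0],0]
    - [[-0.25,0,0],0]
    - [[-0.26,0,0],0]

```text
clock: 20.4
tool_pos: [0.5122, -0.0262, 0.0535]
tool_rot: [0.736, 0.677, -0.0, 0.0]
contact_force: [-0.7, 0.6, -1.0]
width: 0.0002
grip_force: 0.4
```

```bash
python3 -c "
from h import *
red()"
```

```text
[333 299  14  12 102] [ 0.5505 -0.045   0.109 ] rack [ 0.0517 -0.0183]
tcp [ 0.5123 -0.0263  0.0535] [ 0.0119 -0.0033] F [-0.1785  0.2353  0.8236] 20.45
```

jog_arm:
  series:
    - [[-0.0125,0,0],0]
    - [[-0.025,0,0],0]
    - [[-0.0375,0,0],0]
    - [[-0.05,0,0],0]
    - [[-0.0625,0,0],0]

```text
clock: 20.95
tool_pos: [0.5119, -0.0309, 0.0535]
tool_rot: [0.736, 0.677, 0.0, -0.0]
contact_force: [-0.1, 1.0, -0.7]
width: -0.0
grip_force: 0.6
```

jog_arm:
  series:
    - [[-0.0125,0,0],0]

```text
clock: 21.05
tool_pos: [0.5118, -0.0319, 0.0535]
tool_rot: [0.736, 0.677, 0.0, -0.0]
contact_force: [0.4, 1.5, -0.3]
width: -0.0
grip_force: 0.5
```

jog_arm:
  series:
    - [[-0.0125,0,0],0]

```text
clock: 21.15
tool_pos: [0.5117, -0.0329, 0.0535]
tool_rot: [0.736, 0.677, 0.0, -0.0]
contact_force: [0.5, 0.7, 0.7]
width: -0.0001
grip_force: 0.6
```

jog_arm:
  series:
    - [[-0.0125,0,0],0]

```text
clock: 21.25
tool_pos: [0.5116, -0.0339, 0.0535]
tool_rot: [0.736, 0.677, 0.0, 0.0]
contact_force: [0.9, 1.1, 0.6]
width: 0.0002
grip_force: 0.4
```

```bash
python3 -c "
from h import *
red()"
```

```text
[333 299  13  12 101] [ 0.5497 -0.0528  0.109 ] rack [ 0.0517 -0.0262]
tcp [ 0.5116 -0.0341  0.0535] [ 0.012  -0.0111] F [ 0.2625 -0.9356 -0.0055] 21.3
```

jog_arm:
  series:
    - [[-0.0125,0,0],0]

```text
clock: 21.4
tool_pos: [0.5115, -0.0349, 0.0535]
tool_rot: [0.736, 0.677, 0.0, 0.0]
contact_force: [0.1, 2.8, 0.8]
width: 0.0001
grip_force: 1.6
```

jog_arm:
  series:
    - [[-0.0125,0,0],0]

```text
clock: 21.5
tool_pos: [0.5114, -0.0356, 0.0535]
tool_rot: [0.736, 0.677, 0.0, -0.0]
contact_force: [0.6, 1.2, 0.7]
width: -0.0001
grip_force: 1.1
```

jog_arm:
  series:
    - [[-0.0125,0,0],0]

```text
clock: 21.6
tool_pos: [0.5114, -0.0367, 0.0535]
tool_rot: [0.736, 0.677, 0.0, -0.0]
contact_force: [-0.4, 0.7, 0.6]
width: -0.0
grip_force: 0.5
```

```bash
python3 -c "
from h import *
red()"
```

```text
[333 299  13  12  98] [ 0.5495 -0.0557  0.109 ] rack [ 0.0517 -0.0291]
tcp [ 0.5113 -0.0371  0.0535] [ 0.012  -0.0141] F [-0.2814  0.3072  0.0698] 21.65
```

jog_arm:
  series:
    - [[-0.0125,0,0],0]

```text
clock: 21.75
tool_pos: [0.5112, -0.0382, 0.0535]
tool_rot: [0.736, 0.677, -0.0, 0.0]
contact_force: [-0.1, 0.4, 0.2]
width: -0.0001
grip_force: 0.0
```

```bash
python3 -c "
from h import *
red()"
```

```text
[333 299  11  11  81] [ 0.5489 -0.0566  0.109 ] rack [ 0.0513 -0.03  ]
tcp [ 0.5112 -0.0383  0.0535] [ 0.012  -0.0154] F [0.5973 0.621  0.6232] 21.8
```

Contact is lost (grip force 0), so the catch has pulled in. I'll back off and check with the last picture.

jog_arm:
  series:
    - [[0.05,0,0],0]
    - [[0.15,0,0],0]
    - [[0.3,0,0],0]
    - [[0.5,0,0],0]
    - [[0.75,0,0],0]
    - [[1,0,0],0]
    - [[1,0,0],0]

```text
clock: 22.5
tool_pos: [0.5181, 0.0445, 0.0535]
tool_rot: [0.735, 0.678, 0.0, -0.0]
contact_force: [-0.0, -0.8, 0.5]
width: -0.0002
grip_force: 0.0
```

jog_arm:
  series:
    - [[0,0,-0.3],0]
    - [[0,0,-0.65],0]
    - [[0,0,-1],0]
    - [[0,0,-1],0]

```text
clock: 22.9
tool_pos: [0.5201, 0.0422, 0.1375]
tool_rot: [0.736, 0.677, 0.002, 0.002]
contact_force: [1.0, -0.4, 0.5]
width: -0.0
grip_force: 0.0
```

Run:
```python
from h import *
import cv2
w=red();a=red2("side");b=red2("scene")
cv2.imwrite("pics/final.png",np.hstack([cv2.resize(a[140:270,200:350,::-1],(400,347),interpolation=cv2.INTER_CUBIC),cv2.resize(w[190:310,190:330,::-1],(400,347),interpolation=cv2.INTER_CUBIC)]))
```

```text
[492  68  19  32 442] [0.7299 0.1303 0.109 ] rack [0.2139 0.173 ]
[495 118   4  12  34] [0.7241 0.0969 0.109 ] rack [0.2112 0.1392]
tcp [0.5193 0.0421 0.1354] [0.0125 0.0654] F [-0.1442  0.3469 -0.4268] 22.95
scene [258 177   4   3  11] rack [ 0.0391 -0.0354]
```

View pics/final.png

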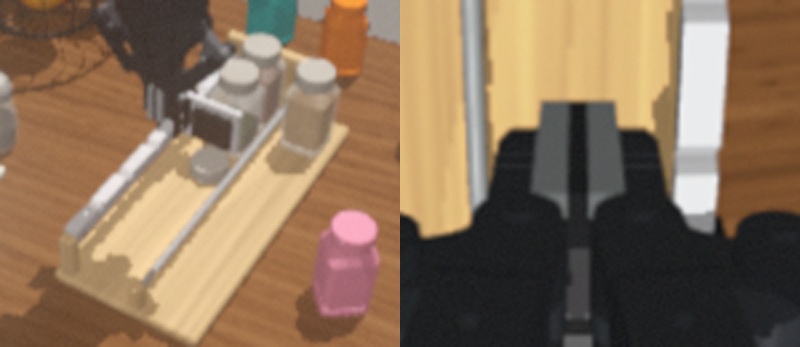

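The stop sits just short of the green jar, clear of it. Its red head at rack y ≈ −0.035 matches s ≈ 0.147. It also appears about 5 mm nearer in x, which fits a 4 mm drop into the notch, so the catch is home. The cap and jars are undisturbed and the gripper is clear.

```bash
python3 -c "
from station import *
print(close_job())"
```

```text
the job is handed in; nothing more can be done
None
```

I pushed the stop into the 0.147 notch, the last one before the second of the two jars in the row, and handed the job in. The images showed the catch home and the jars and cap undisturbed; the hand-in returned no verdict.

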